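# Centre a wobbly seal handle on the foil press and send it under the die

## Task

A wobbly wooden seal handle stands off-centre on the pulled-out anvil of the foil press. Without picking it up or tipping it, nudge it with light taps of the fingertips low on its brass foot until it stands in the middle of the engraved circle, foot wholly inside, and let go of it. Then push the slide by its front plate all the way in to the stop, so that the handle is under the die, upright and still centred; leave the other things on the bench alone.

Things in the scene. Friction and masses are not known exactly. Their poses are not given: they have to be found in the camera images.
- handle: Seal handle to be centred: 60 mm tall, round, top-heavy, about 45 g. Its brass foot, the widest part, is a disc of 28 mm diameter, 10 mm high; above it a 19 mm brass collar to 16 mm, then pale wood, 24 mm at its thickest (48 mm up). Origin: centre of the foot's underside, z up its axis. Pushed on the thick of the wood it tips instead of sliding; at the foot it slides at under 1 N. Over 8 N is rough.
- handle_foot (a point): Centre of the underside of the handle's foot.
- anvil_middle (a point): Middle of the top face of the anvil, the centre of the engraved circle. The anvil is a dark steel square, 84 by 84 mm, its flat top 56 mm above the bench; the thin brass-coloured circle on it has an inner diameter of 38 mm. It rides on the slide. Axes as the press: +y points out towards the front of the press, +x across it, z up.
- front_plate (a point): Centre of the outer face of the slide's upright front plate, 145 mm before the anvil's middle: steel, 90 mm wide, 8 mm thick, from 31 to 52 mm above the bench, facing the point's +y. Pushed along -y the slide goes in. Two fixed rails below it, top 30 mm above the bench, reach 95 mm before the anvil's start place: keep the fingertips above them when following the plate in.
- slide (a joint): Travel of the slide in m: 0 is pulled fully out (the start), 0.18 is the stop, with the anvil under the die. It moves with about 3 N of friction and stays where it is left.
- press: Grey bench foil press, fixed. Origin on the bench under the anvil's middle when the slide is out; +y to its front (where the slide comes out), z up. Base 220 mm wide, 18 mm high, from 50 to 370 mm behind the origin; head with die, foil rolls (to 105 mm either side) and lever from 145 mm behind the origin, 130 to 440 mm above the bench. Before the head there are only slide and rails.
- die (a point): Underside of the brass die, 180 mm behind the press's origin and 136 mm above the bench; it is above the anvil's middle when the slide is home.
- finished_seal: Bystander: a finished seal, 66 mm tall, like the handle but with a thick 26 mm brass die for a foot, standing on the bench beside the press. Origin under its foot.
- foil_roll_wide: Bystander: roll of gold foil standing on end, 48 mm across, 68 mm tall. Origin under its centre.
- foil_roll_thin: Bystander: roll of gold foil standing on end, 38 mm across, 48 mm tall. Origin under its centre.
- typeholder: Bystander: steel hand type-holder with a wooden handle, 210 mm long, 32 mm high, lying on the bench, handle along its -x. Origin on the bench under its jaws.
- notebook: Bystander: green notebook, 150 x 105 x 18 mm, lying on the bench. Origin under its centre.
- bone_folder: Bystander: white bone folder, 150 x 20 x 5 mm, lying on the bench. Origin under its centre.
- glue_jar: Bystander: amber glue jar, 64 mm across, 75 mm tall. Origin under its centre.

How it is judged:
On the way, in this order (a step that is already met when the one before it is completed fails the run):
1. the handle stands centred in the engraved circle, let go of, with the slide still out (horizontal distance between handle_foot and anvil_middle below 0.005 m and angle between handle's own z axis and vertical below 0.08 rad and z of handle_foot in the frame of anvil_middle between -0.003 and 0.003 m and value of joint slide below 0.02 m and contact force between the arm and handle below 0.05 N and linear speed of handle below 0.01 m/s), for 0.3 s.
2. the slide is pushed home (value of joint slide above 0.176 m), for 0.2 s.
At the end, for the whole second after the job is handed in: The slide is home (within 4 mm of its 180 mm travel) and the handle stands upright and at rest on the anvil, its foot's centre within 5 mm of the middle of the engraved circle, so that the foot is wholly inside it (horizontal distance between handle_foot and anvil_middle below 0.005 m and angle between handle's own z axis and vertical below 0.08 rad and z of handle_foot in the frame of anvil_middle between -0.003 and 0.003 m and value of joint slide above 0.176 m and linear speed of handle below 0.01 m/s); the robot touches nothing.
It fails at once if the handle is lifted off the anvil (more than 6 mm) (z of handle_foot in the frame of anvil_middle above 0.006 m).
It fails at once if the handle tips over or is knocked off the anvil (leans more than 17 degrees) (angle between handle's own z axis and vertical above 0.3 rad or z of handle_foot in the frame of anvil_middle below -0.006 m).
It fails at once if the handle is struck, pressed or pinched hard (more than 8 N) (contact force between the arm and handle above 8 N).
It fails at once if another thing on the bench is moved more than 20 mm (distance of any of finished_seal, foil_roll_wide, foil_roll_thin, typeholder, notebook, bone_folder, glue_jar from where it was at the start of the episode above 0.02 m).
It also fails if it takes over 51 s, if anything falls off the work surface, if the arm or the gripper's body presses on something with over 40 N, if the wrist force passes 120 N, or if a joint passes its speed limit or range.

## Robot

A 7-joint arm with a two-finger parallel gripper is mounted at the origin on the work surface. World frame = base frame: x ahead of the robot, y to its left, z up, the work surface at z = 0. Lengths are in m, angles in rad, forces in N, time in s.
With the tool pointing down it reaches from about 0.35 to 0.9 m from the base axis. Payload 8.1 kg.
Tool frame: the origin (TCP) lies midway between the tips of the shut fingers; the grasp point (between the pads) lies env.grasp_offset behind it (env.grasp_offset is the distance from the TCP to the grasp point, in m); y points along the fingers, z is the direction in which the jaws open and shut, and the axes are right-handed (so a half turn about y gives the same grasp; the last joint's range is limited). The gripper opens to 85 mm and grips with 20 to 120 N. Pads are 22 mm wide; open, the fingers measure 114 mm over their backs; the gripper's body (76 mm by 85 mm) begins 54 mm behind the grasp point. The pads swing forward as they close: fully open they stand 13 mm farther back than shut.
Start: joints at [1.171, 0.434, 0.025, 1.573, -0.012, 1.134, -0.075], TCP at [0.183, -0.598, 0.231] pointing down, gripper open.
Joint ranges: [-2.62, 2.62], [-0.44, 2.09], [-1.27, 1.32], [0.08, 2.57], [-1.32, 4.46], [0.12, 2], [-2.74, 2.74]. Speed limits (rad/s): [2.22, 2.22, 3.01, 3.01, 3.14, 3.14, 3.14].

## Interface

Orientations are given as a unit quaternion [w, x, y, z].
In Python, from workcell import env, cams gives the robot as it stands.
- The arm moves only by the tool drive_tool, never from a script. Its argument "motion" is a list of rows, each an object of numbers: "x", "y", "z": the shift along the tool's x, y, z in cm; "turn": the turn about the tool's y in rad; "hand": the opening in per cent of the stroke, from 0 (shut) to 100 (fully open). A call has exactly 8 rows; each row is the pose to reach, as a shift and turn from the pose commanded when the call began, along the tool's axes at that moment; what a row does not reach only later rows make up. A row lasts 1/12 s, in which the tool goes at most 41.7 mm and 7.16 degrees, less where a joint would pass 70% of its speed; a pose out of reach is approached as far as the arm can. A call with a gripper value outside its range is refused whole. The fingers move at their own pace and stop on an object; the grip force is fixed at half the most. Time passes only in rows, so rows that repeat a pose let the fingers close, or fill a call up. It gives the time, the measured TCP pose, the force and the opening at its end, in the units of the state.
- env.sense(): the state, without advancing time (a new reading comes with each control period).
- cams.read_camera(name): name is "side" or "top" or "wrist"; returns the picture (480x640x3 uint8, red, green, blue); there is no depth.
- cams.calibration(name): a dict with "K" (3x3 intrinsics, pixels), "k1" (the pictures are not rectified: a ray, as slopes to the right and down, at radius r is drawn at 1 + k1 r^2 times it, then the intrinsics apply), "pose" (4x4, takes a point from camera to world coordinates). Camera axes: x right, y down, z forward; pixel columns grow to the right and rows downward; lengths in m; the calibration is good to about 2 mm. A picture is of the moment at which its call begins: read the wrist's pose just before it. calibration takes no time and is no camera call; for the wrist camera it gives the pose at the moment of the call.
- env.close_job(): hands the job in, once; it reports no verdict.
The state is a dict: "time_s": time; "qpos": joint angles; "joint_velocities": joint speeds; "effort": joint torques, N m; "tcp_pos": TCP position; "tool_rot": TCP orientation; "force": force on the tool from outside, world axes, zero at the start; "moment": the same for the moment, N m; "grip_width": finger opening in m.
Only numpy, scipy, OpenCV 4.12 (cv2) and the standard library are available. Lean on these libraries where they do the work, as an engineer would, in place of code of your own. Each camera call takes 0.05 s, during which the arm holds its last target. There are 200 camera calls.

## Working session

There is one attempt and no reset: what is moved stays moved. The work goes in short steps, Python scripts to look and compute and a tool call to move; the robot and the scene stay as the last step left them, time stands still between calls to the robot, and variables do not carry over. Pictures are saved under pics/ and viewed, about 8 in all and at most 12, crops included, and the job is handed in when it is done.

Besides the shell and the picture viewer there is one more tool, called after "Emit:" as name(argument=value, ...), one argument or row to a line, values as JSON. drive_tool: Moves the arm, as the interface text tells. Its arguments: {"type":"object","properties":{"motion":{"type":"array","items":{"type":"object","properties":{"x":{"type":"number"},"y":{"type":"number"},"z":{"type":"number"},"turn":{"type":"number"},"hand":{"type":"number"}}}}},"required":["motion"]}

```bash
mkdir -p pics; ls
cat > h.py <<'E'
import numpy as np, cv2
from workcell import env, cams
def snap(n,f):
    im=cams.read_camera(n); cv2.imwrite('pics/'+f,im[:,:,::-1]); return im
def ray(n,u,v):
    c=cams.calibration(n);K=np.array(c['K']);P=np.array(c['pose'])
    p=np.array([(u-K[0,2])/K[0,0],(v-K[1,2])/K[1,1]]);q=p.copy()
    for _ in range(20): q=p/(1+c['k1']*(q@q))
    return P[:3,3],P[:3,:3]@np.r_[q,1]
def onz(n,u,v,z):
    o,d=ray(n,u,v); return o+d*(z-o[2])/d[2]
def proj(n,X):
    c=cams.calibration(n);K=np.array(c['K']);P=np.array(c['pose'])
    q=P[:3,:3].T@(np.array(X)-P[:3,3]);q=q[:2]/q[2];q=q*(1+c['k1']*(q@q))
    return K[:2,:2]@q+K[:2,2]
E
python3 - <<'E'
from h import *
snap('top','t0.png');snap('side','s0.png')
s=env.sense();print({k:np.round(v,4) for k,v in s.items()},env.grasp_offset)
for n in('top','side','wrist'):
    c=cams.calibration(n);print(n,c['K'],c['k1'],np.round(c['pose'],3))
E
```

```text
pics
{'time_s': np.float64(0.1), 'qpos': array([ 1.1714,  0.4351,  0.025 ,  1.574 , -0.0116,  1.134 , -0.0751]), 'joint_velocities': array([-0.0011, -0.0004, -0.0002, -0.0024,  0.0006, -0.0011, -0.0006]), 'effort': array([ 2.30000e-03, -6.71760e+01,  1.02780e+00, -3.16903e+01,
        1.57000e-02,  7.20000e-03, -0.00000e+00]), 'tcp_pos': array([ 0.1826, -0.5973,  0.2306]), 'tool_rot': array([ 0.1044, -0.1046,  0.6998, -0.6989]), 'force': array([-0.1593,  0.9203,  0.579 ]), 'moment': array([-0.0109,  0.0083, -0.0221]), 'grip_width': np.float64(0.0855)} 0.0187
top [[529.05923539   0.         315.69948383]
 [  0.         529.05923539 246.37603698]
 [  0.           0.           1.        ]] 0.00030797624548879244 [[-0.008 -0.994  0.109  0.396]
 [-1.     0.01   0.017  0.037]
 [-0.018 -0.109 -0.994  1.202]
 [ 0.     0.     0.     1.   ]]
side [[570.33367738   0.         320.08492751]
 [  0.         570.33367738 235.65866871]
 [  0.           0.           1.        ]] 0.05295049266245141 [[-0.897 -0.285  0.338  0.117]
 [-0.442  0.575 -0.688  0.852]
 [ 0.002 -0.767 -0.642  0.865]
 [ 0.     0.     0.     1.   ]]
wrist [[355.60850466   0.         320.01031559]
 [  0.         355.60850466 243.4064366 ]
 [  0.           0.           1.        ]] -0.02836158640800587 [[ 0.293 -0.905 -0.307  0.26 ]
 [-0.956 -0.278 -0.092 -0.574]
 [-0.002  0.321 -0.947  0.374]
 [ 0.     0.     0.     1.   ]]
```

View pics/t0.png

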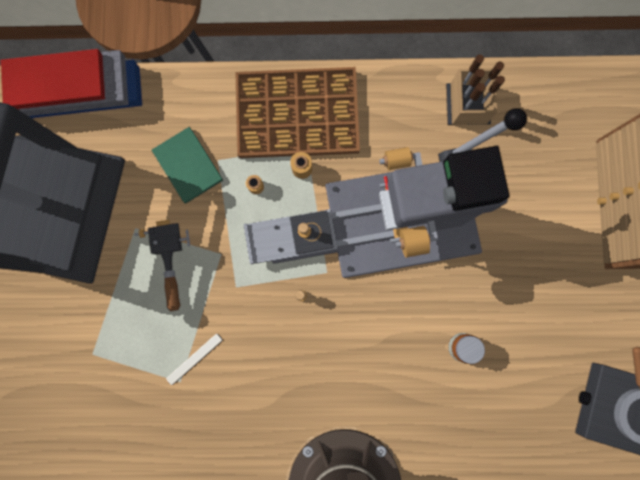

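View pics/s0.png

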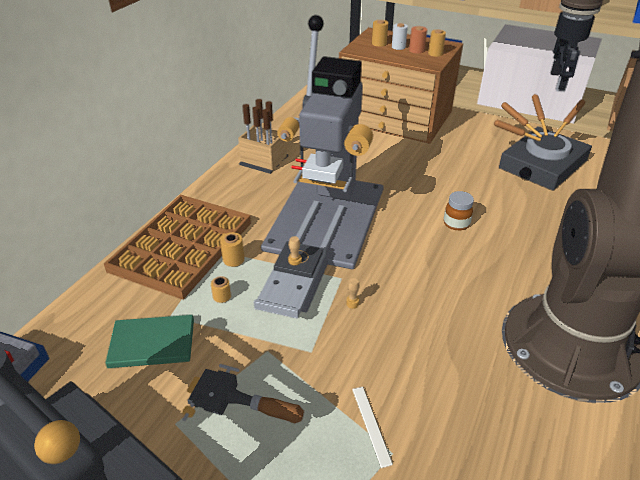

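Top picture: the press slide runs from about (250,243) to the anvil at (312,233), with the handle at (305,230). Finished seal at (300,295), foil rolls at (255,185) and (301,163). Now enlarged crops.

Run:
```python
import cv2,numpy as np
a=cv2.imread('pics/t0.png')[190:290,235:345];b=cv2.imread('pics/s0.png')[225:325,245:355]
f=lambda i:cv2.resize(i,None,fx=7,fy=7,interpolation=cv2.INTER_CUBIC)[:600]
a=cv2.resize(a,(770,700),interpolation=cv2.INTER_CUBIC)[70:670]
cv2.imwrite('pics/c1.png',a) # origin u=235+x/7, v=200+y/7
b=cv2.imread('pics/s0.png')[228:308,250:350];cv2.imwrite('pics/c2.png',cv2.resize(b,(750,600),interpolation=cv2.INTER_CUBIC)) #7.5
```

```text
(no output)
```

View pics/c1.png

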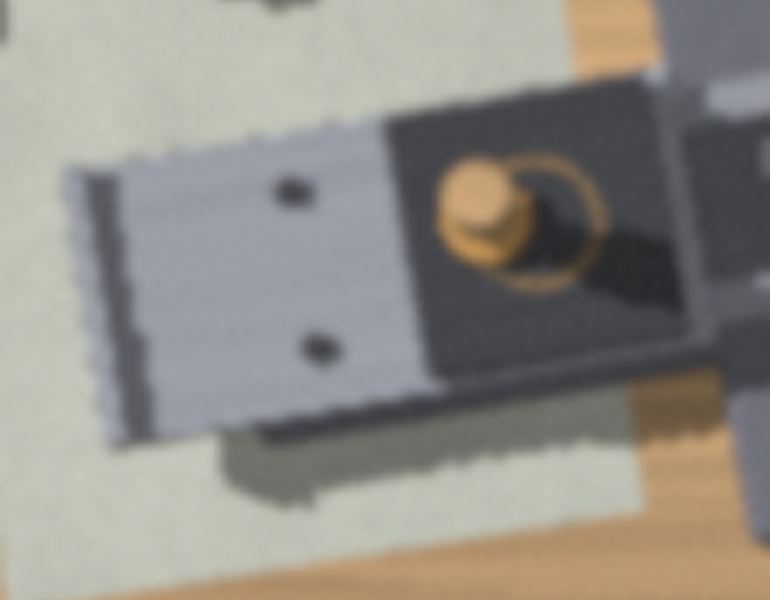

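View pics/c2.png

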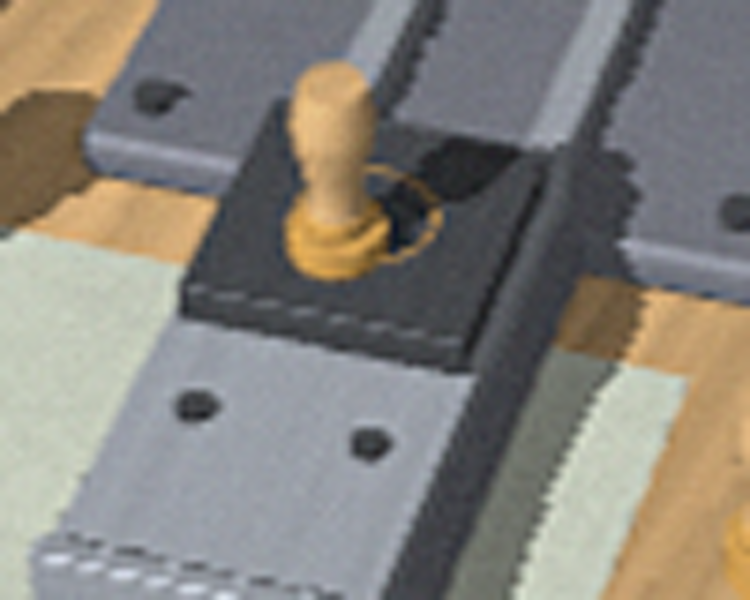

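Run:
```python
from h import *
from scipy.optimize import least_squares
T=lambda p:(235+(p[0]+.5)/7-.5,200+(p[1]+.5)/7-.5)
S=lambda p:(250+(p[0]+.5)/7.5-.5,228+(p[1]+.5)/7.5-.5)
ct=np.array([onz('top',*T(p),.056)[:2] for p in [(387,120),(655,77),(690,335),(430,380)]])
cs=np.array([onz('side',*S(p),.056)[:2] for p in [(185,285),(275,100),(550,155),(470,350)]])
for n,c in(('top',ct),('side',cs)):
    e=c[1]-c[0]+c[2]-c[3]
    print(n,c.mean(0).round(4),'+y dir yaw',np.degrees(np.arctan2(-e[1],-e[0])).round(2),[np.linalg.norm(c[i]-c[i-1]).round(4) for i in range(4)])
print('circ top',onz('top',*T((540,222)),.056))
print('foot top',onz('top',*T((487,223)),.066), 'side foot L/R', [onz('side',*S(p),z) for p,z in(((337,242),.060),)])
print('plate',[onz('top',*T(p),.052)[:2] for p in((65,170),(112,447))])
for n,p,z in(('seal',(300,296),.06),('thin',(255,185),.048),('wide',(301,163),.068),('nb',(186,164),.018)): print(n,onz('top',*p,z))
P=np.array(cams.calibration('wrist')['pose']);s=env.sense()
from scipy.spatial.transform import Rotation as R
w=s['tool_rot'];r=R.from_quat([*w[1:],w[0]]);print(r.as_matrix().round(3)); print('cam in tool',r.inv().apply(P[:3,3]-s['tcp_pos']))
```

```text
top [0.5537 0.0653] +y dir yaw 98.97 [np.float64(0.0831), np.float64(0.0851), np.float64(0.0821), np.float64(0.0821)]
side [0.5524 0.0675] +y dir yaw 101.02 [np.float64(0.0833), np.float64(0.0818), np.float64(0.0836), np.float64(0.0836)]
circ top [0.55545831 0.06546015 0.056     ]
foot top [0.55392246 0.08163936 0.066     ] side foot L/R [array([0.55418134, 0.08365928, 0.06      ])]
plate [array([0.57403956, 0.21498432]), array([0.48650147, 0.19964563])]
seal [0.41466636 0.09152205 0.06      ]
thin [0.66191499 0.19134448 0.048     ]
wide [0.7053625  0.08767501 0.068     ]
nb [0.71993845 0.35474876 0.018     ]
[[-0.956 -0.001  0.292]
 [-0.292  0.001 -0.956]
 [ 0.    -1.    -0.001]]
cam in tool [-8.09235954e-02 -1.43047707e-01 -6.01537916e-05]
```

```bash
cat >> h.py <<'E'
from scipy.spatial.transform import Rotation as R
def go(x,y,z,yaw):
    "shift in cm and turn to reach world pose; yaw = direction of tool x, deg"
    s=env.sense();w=s['tool_rot'];r=R.from_quat([*w[1:],w[0]]);M=r.as_matrix()
    y0=np.degrees(np.arctan2(M[1,0],M[0,0]));d=(yaw-y0+180)%360-180
    print('shift',(100*r.inv().apply(np.array([x,y,z])-s['tcp_pos'])).round(2),'turn',round(-np.radians(d),3),'yaw',y0.round(2),'t',s['time_s'],s['tcp_pos'].round(4))
E
python3 -c "
from h import *
go(.37,-.10,.27,9.5)"
```

```text
shift [-32.46  -3.88 -42.08] turn -3.011 yaw -163.0 t 0.1 [ 0.1826 -0.5973  0.2306]
```

Emit:
drive_tool(
  motion=[
    {"x": -2.5,"y": -0.5,"z": -3.2,"turn": -0.11,"hand": 55},
    {"x": -5,"y": -1,"z": -6.4,"turn": -0.22,"hand": 55},
    {"x": -7.5,"y": -1.5,"z": -9.6,"turn": -0.33,"hand": 55},
    {"x": -10,"y": -2,"z": -12.8,"turn": -0.44,"hand": 55},
    {"x": -12.5,"y": -2.5,"z": -16,"turn": -0.55,"hand": 55},
    {"x": -15,"y": -3,"z": -19.2,"turn": -0.66,"hand": 55},
    {"x": -17.5,"y": -3.5,"z": -22.4,"turn": -0.77,"hand": 55},
    {"x": -20,"y": -4,"z": -25.6,"turn": -0.88,"hand": 55},
  ],
)

```text
time_s: 0.77
tcp_pos: [0.2992, -0.2924, 0.2714]
tool_rot: [0.394, -0.394, 0.587, -0.587]
force: [1.1, -0.6, -1.2]
grip_width: 0.0466
```

```bash
python3 -c "
from h import *
go(.37,-.10,.27,9.5);print(env.sense()['grip_width'])"
```

```text
shift [-20.49   0.13  -0.74] turn -2.125 yaw -112.28 t 0.7667 [ 0.2992 -0.2924  0.2714]
0.046645899769036187
```

Emit:
drive_tool(
  motion=[
    {"x": -3,"z": 0,"turn": -0.11,"hand": 55},
    {"x": -6,"z": 0,"turn": -0.22,"hand": 55},
    {"x": -9,"z": -0.3,"turn": -0.33,"hand": 55},
    {"x": -12,"z": -0.4,"turn": -0.44,"hand": 55},
    {"x": -14.5,"z": -0.5,"turn": -0.55,"hand": 55},
    {"x": -17,"z": -0.6,"turn": -0.66,"hand": 55},
    {"x": -19,"z": -0.7,"turn": -0.77,"hand": 55},
    {"x": -20.5,"z": -0.7,"turn": -0.88,"hand": 55},
  ],
)

```text
invalid input
```

```bash
python3 -c "
from h import *
go(.553,.078,.20,9.5);print(env.sense()['qpos'].round(2))"
```

```text
shift [-43.9    7.12   9.45] turn -2.125 yaw -112.28 t 0.7667 [ 0.2992 -0.2924  0.2714]
[ 0.93  0.08 -0.3   1.96  0.03  1.11  0.23]
```

Emit:
drive_tool(
  motion=[
    {"x": -3,"y": 0,"z": 0,"turn": -0.11,"hand": 55},
    {"x": -6,"y": 0,"z": 0,"turn": -0.22,"hand": 55},
    {"x": -9,"y": 0,"z": -0.3,"turn": -0.33,"hand": 55},
    {"x": -12,"y": 0,"z": -0.4,"turn": -0.44,"hand": 55},
    {"x": -14.5,"y": 0,"z": -0.5,"turn": -0.55,"hand": 55},
    {"x": -17,"y": 0,"z": -0.6,"turn": -0.66,"hand": 55},
    {"x": -19,"y": 0,"z": -0.7,"turn": -0.77,"hand": 55},
    {"x": -20.5,"y": 0,"z": -0.7,"turn": -0.88,"hand": 55},
  ],
)

```text
time_s: 1.43
tcp_pos: [0.3716, -0.1004, 0.2712]
tool_rot: [0.607, -0.607, 0.363, -0.363]
force: [0.3, 0.2, -0.5]
grip_width: 0.0468
```

```bash
python3 -c "
from h import *
go(.553,.078,.20,9.5);print(env.sense()['qpos'].round(2))"
```

```text
shift [-7.13  7.12 24.43] turn -1.243 yaw -61.74 t 1.4333 [ 0.3716 -0.1004  0.2712]
[ 0.68  0.04 -0.56  2.    0.02  1.11  0.6 ]
```

Emit:
drive_tool(
  motion=[
    {"x": -0.9,"y": 0.5,"z": 3.1,"turn": -0.11,"hand": 55},
    {"x": -1.8,"y": 1,"z": 6.2,"turn": -0.22,"hand": 55},
    {"x": -2.7,"y": 1.5,"z": 9.3,"turn": -0.33,"hand": 55},
    {"x": -3.6,"y": 2.5,"z": 12.4,"turn": -0.44,"hand": 55},
    {"x": -4.5,"y": 3.5,"z": 15.5,"turn": -0.55,"hand": 55},
    {"x": -5.4,"y": 5,"z": 18.6,"turn": -0.66,"hand": 55},
    {"x": -6.3,"y": 6,"z": 21.7,"turn": -0.77,"hand": 55},
    {"x": -7.1,"y": 7.1,"z": 24.4,"turn": -0.88,"hand": 55},
  ],
)

```text
time_s: 2.1
tcp_pos: [0.555, 0.0759, 0.1992]
tool_rot: [0.704, -0.703, 0.071, -0.07]
force: [-0.3, 0.6, -0.5]
grip_width: 0.047
```

Emit:
drive_tool(
  motion=[
    {"x": 0,"y": 0,"z": 0,"turn": -0.11,"hand": 55},
    {"x": 0,"y": 0,"z": 0,"turn": -0.22,"hand": 55},
    {"x": 0,"y": 0,"z": 0,"turn": -0.33,"hand": 55},
    {"x": 0,"y": 0,"z": 0,"turn": -0.363,"hand": 55},
    {"x": 0,"y": 0,"z": 0,"turn": -0.363,"hand": 55},
    {"x": 0,"y": 0,"z": 0,"turn": -0.363,"hand": 55},
    {"x": 0,"y": 0,"z": 0,"turn": -0.363,"hand": 55},
    {"x": 0,"y": 0,"z": 0,"turn": -0.363,"hand": 55},
  ],
)

```text
time_s: 2.77
tcp_pos: [0.554, 0.0742, 0.2003]
tool_rot: [-0.705, 0.705, 0.055, -0.055]
force: [-0.6, -0.3, 0.3]
grip_width: 0.047
```

Run:
```python
from h import *
go(.553,.078,.20,9.5);print(env.sense()['qpos'].round(2),env.sense()['grip_width'])
np.save('P0',cams.calibration('wrist')['pose']);snap('wrist','w0.png')
```

```text
shift [-0.04  0.03  0.39] turn -0.009 yaw 8.99 t 2.7667 [0.554  0.0742 0.2003]
[ 0.36  0.49 -0.84  1.73  0.4   1.1   1.13] 0.047018558917314546
```

View pics/w0.png

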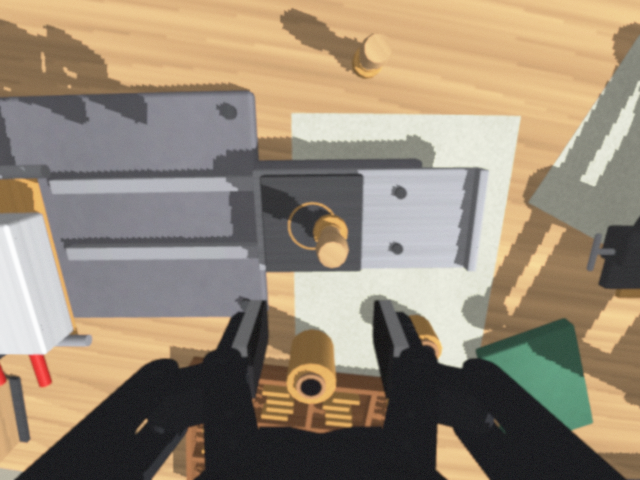

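Run:
```python
import cv2
b=cv2.imread('pics/w0.png')[160:280,248:378];cv2.imwrite('pics/c3.png',cv2.resize(b,(650,600),interpolation=cv2.INTER_CUBIC))
```

```text
(no output)
```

View pics/c3.png

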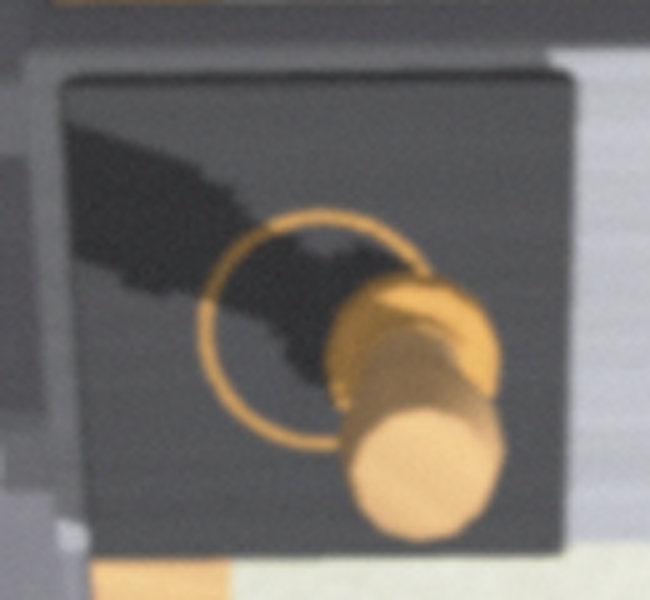

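Run:
```python
from h import *
W=lambda p:(248+(p[0]+.5)/5-.5,160+(p[1]+.5)/5-.5)
c=np.array([onz('wrist',*W(p),.056)[:2] for p in [(64,84),(575,78),(565,550),(85,555)]])
print(c.mean(0),[np.linalg.norm(c[i]-c[i-1]).round(4) for i in range(4)])
e=c[1]-c[0]+c[2]-c[3];yaw=np.arctan2(e[1],e[0]);print('press +y yaw',np.degrees(yaw))
m=onz('wrist',*W((320,329)),.056)[:2];f=onz('wrist',*W((415,358)),.066)[:2];print(m,f)
u=np.array([np.cos(yaw),np.sin(yaw)]);x=np.array([u[1],-u[0]])
print('off y',(f-m)@u,'x',(f-m)@x)
```

```text
[0.55176412 0.06716873] [np.float64(0.082), np.float64(0.0821), np.float64(0.082), np.float64(0.0841)]
press +y yaw 99.69927679651916
[0.55217815 0.06686246] [0.55176196 0.08266555]
off y 0.01564731179876791 x 0.002252209061457716
```

Run:
```python
from h import *
go(.5518,.0827,.06,1.5)
```

```text
shift [-0.09 14.03  0.88] turn 0.131 yaw 9.01 t 2.8167 [0.554  0.0742 0.2004]
```

Emit:
drive_tool(
  motion=[
    {"x": -0.1,"y": 0.5,"z": 0.4,"turn": 0.06,"hand": 55},
    {"x": -0.1,"y": 1.5,"z": 0.9,"turn": 0.131,"hand": 55},
    {"x": -0.1,"y": 3,"z": 0.9,"turn": 0.131,"hand": 55},
    {"x": -0.1,"y": 4.5,"z": 0.9,"turn": 0.131,"hand": 55},
    {"x": -0.1,"y": 6,"z": 0.9,"turn": 0.131,"hand": 55},
    {"x": -0.1,"y": 7,"z": 0.9,"turn": 0.131,"hand": 55},
    {"x": -0.1,"y": 7.5,"z": 0.9,"turn": 0.131,"hand": 55},
    {"x": -0.1,"y": 7.5,"z": 0.9,"turn": 0.131,"hand": 55},
  ],
)

```text
time_s: 3.48
tcp_pos: [0.5511, 0.0828, 0.1244]
tool_rot: [-0.707, 0.707, 0.009, -0.01]
force: [-0.5, 0.2, 1.2]
grip_width: 0.0468
```

Run:
```python
from h import *
go(.5518,.0827,.06,1.5)
```

```text
shift [ 0.08  6.44 -0.01] turn 0.001 yaw 1.55 t 3.4833 [0.5511 0.0828 0.1244]
```

Emit:
drive_tool(
  motion=[
    {"x": 0.1,"y": 0.8,"z": 0,"turn": 0,"hand": 55},
    {"x": 0.1,"y": 1.8,"z": 0,"turn": 0,"hand": 55},
    {"x": 0.1,"y": 2.8,"z": 0,"turn": 0,"hand": 55},
    {"x": 0.1,"y": 3.8,"z": 0,"turn": 0,"hand": 55},
    {"x": 0.1,"y": 4.8,"z": 0,"turn": 0,"hand": 55},
    {"x": 0.1,"y": 5.6,"z": 0,"turn": 0,"hand": 55},
    {"x": 0.1,"y": 6.1,"z": 0,"turn": 0,"hand": 55},
    {"x": 0.1,"y": 6.3,"z": 0,"turn": 0,"hand": 55},
  ],
)

```text
time_s: 4.15
tcp_pos: [0.5521, 0.0829, 0.0612]
tool_rot: [-0.707, 0.707, 0.009, -0.01]
force: [0.2, 0.0, -0.2]
grip_width: 0.047
```

Run:
```python
from h import *
go(.5518,.0827,.06,1.5);print(env.sense()['grip_width'],env.sense()['force'])
im=snap('wrist','w1.png')[:,:,::-1]; cv2.imwrite('pics/c4.png',cv2.resize(im[180:400,200:440],(720,660))[:600])
```

```text
shift [-0.03  0.12 -0.02] turn 0.001 yaw 1.56 t 4.15 [0.5521 0.0829 0.0612]
0.04698192264812898 [ 0.20263326  0.02060724 -0.18164578]
```

View pics/c4.png

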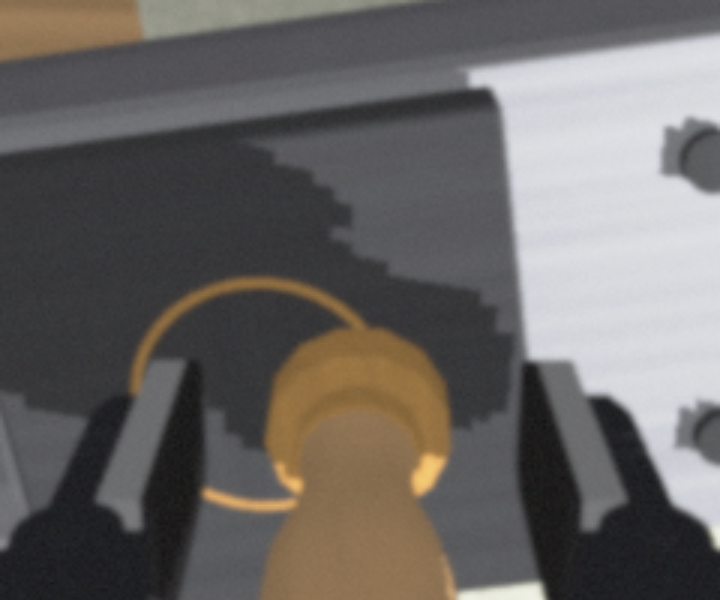

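Wrist view: foot (crop x 272–448) sits midway between the pads (203, 522), and the circle is to the left. Pushing gently along tool −z.

Emit:
drive_tool(
  motion=[
    {"x": 0,"y": 0.1,"z": -0.3,"turn": 0,"hand": 55},
    {"x": 0,"y": 0.1,"z": -0.6,"turn": 0,"hand": 55},
    {"x": 0,"y": 0.1,"z": -0.75,"turn": 0,"hand": 55},
    {"x": 0,"y": 0.1,"z": -0.9,"turn": 0,"hand": 55},
    {"x": 0,"y": 0.1,"z": -1.05,"turn": 0,"hand": 55},
    {"x": 0,"y": 0.1,"z": -1.2,"turn": 0,"hand": 55},
    {"x": 0,"y": 0.1,"z": -1.35,"turn": 0,"hand": 55},
    {"x": 0,"y": 0.1,"z": -1.5,"turn": 0,"hand": 55},
  ],
)

```text
time_s: 4.87
tcp_pos: [0.5531, 0.0681, 0.0614]
tool_rot: [0.707, -0.707, -0.01, 0.01]
force: [0.4, 0.3, 0.4]
grip_width: 0.0472
```

Run:
```python
from h import *
go(.5527,.0574,.06,1.5);print(env.sense()['grip_width'],env.sense()['force'])
im=snap('wrist','w2.png')[:,:,::-1]; cv2.imwrite('pics/c5.png',cv2.resize(im[180:380,200:440],(720,600)))
```

```text
shift [-0.07  0.14 -1.07] turn 0.001 yaw 1.56 t 4.8667 [0.5531 0.0681 0.0614]
0.04721871374708468 [0.43586377 0.30472233 0.42143817]
```

View pics/c5.png

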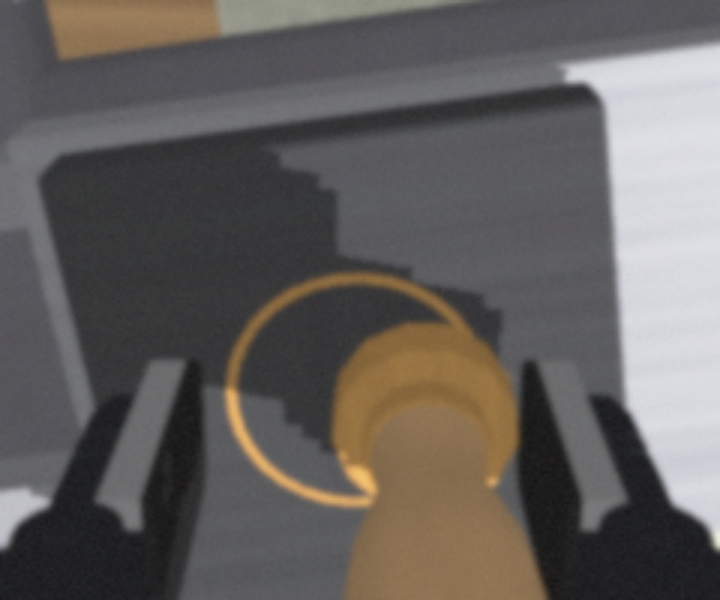

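Run:
```python
from h import *
W=lambda p:(200+(p[0]+.5)/3-.5,180+(p[1]+.5)/3-.5)
P=lambda p,z:onz('wrist',*W(p),z)[:2]
# circle points fit
pts=np.array([P(p,.056) for p in[(226,385),(360,273),(265,305),(432,300),(250,455),(300,497),(360,505),(240,330)]])
A=np.c_[2*pts,np.ones(len(pts))];s=np.linalg.lstsq(A,(pts**2).sum(1),rcond=None)[0];m=s[:2];print('mid',m,'r',np.sqrt(s[2]+m@m))
ft=np.array([P(p,.066) for p in[(335,395),(426,322),(519,405),(350,355),(500,355),(380,332),(470,330)]])
A=np.c_[2*ft,np.ones(len(ft))];s=np.linalg.lstsq(A,(ft**2).sum(1),rcond=None)[0];f=s[:2];print('foot',f,'r',np.sqrt(s[2]+f@f))
d=f-m;a=np.radians(99.7);u=np.array([np.cos(a),np.sin(a)]);print('press y',d@u,'x',d@[u[1],-u[0]])
t=np.radians(91.5);v=np.array([np.cos(t),np.sin(t)]);print('along tool z',d@v,'across x',d@[v[1],-v[0]])
```

```text
mid [0.55286875 0.06631043] r 0.020457031626858434
foot [0.54871417 0.07679186] r 0.013611645912998602
press y 0.011031581894357406 x -0.0023291774058420444
along tool z 0.010586589458541459 across x -0.003878787196547148
```

```bash
cat >> h.py <<'E'
from scipy.optimize import least_squares
def circ(pts,z,r=None,n='wrist'):
    p=np.array([onz(n,*q,z)[:2] for q in pts]);c=p.mean(0)
    if r: return least_squares(lambda c:np.hypot(*(p-c).T)-r,c+[.01,0]).x
    s=least_squares(lambda c:np.hypot(*(p-c[:2]).T)-c[2],[*c,.02]).x; return s
def rel(f,m,yaw):
    d=f[:2]-m[:2];o=[]
    for a in(99.7,yaw+90):
        a=np.radians(a);u=np.array([np.cos(a),np.sin(a)]);o+=[d@u,d@[u[1],-u[0]]]
    print('press y,x; tool z,x:',np.round(o,4))
E
python3 - <<'E'
from h import *
W=lambda p:(200+(p[0]+.5)/3-.5,180+(p[1]+.5)/3-.5)
m=circ([W(p) for p in[(226,385),(360,273),(265,305),(432,300),(250,455),(300,497),(360,505),(240,330)]],.056)
f=circ([W(p) for p in[(426,322),(350,355),(500,355),(380,332),(470,330)]],.056,.014)
print(m,f);rel(f,m,1.5)
W=lambda p:(248+(p[0]+.5)/5-.5,160+(p[1]+.5)/5-.5)
P=np.load('P0.npy') if False else None
import glob
# first view refit with stored pose
c0=cams.calibration
cams_cal=lambda n:{**c0(n),'pose':np.load('P0.npy')}
cams.calibration=cams_cal
m=circ([W(p) for p in[(203,329),(320,212),(250,235),(405,243),(225,400),(265,435),(320,446)]],.056)
f=circ([W(p) for p in[(415,272),(360,292),(470,290),(385,277),(445,275)]],.056,.014)
print(m,f);rel(f,m,1.5)
E
```

```text
[0.55286845 0.06631928 0.02045811] [0.55375537 0.07741117]
press y,x; tool z,x: [0.0108 0.0027 0.0111 0.0012]
[0.55263998 0.06748553 0.02050037] [0.55356921 0.08338232]
press y,x; tool z,x: [0.0155 0.0036 0.0159 0.0013]
```

Emit:
drive_tool(
  motion=[
    {"x": 0,"y": 0.1,"z": 0.3,"turn": 0.05,"hand": 55},
    {"x": 0,"y": 0.1,"z": 0.3,"turn": 0.11,"hand": 55},
    {"x": 0,"y": 0.1,"z": 0.05,"turn": 0.11,"hand": 55},
    {"x": 0,"y": 0.1,"z": -0.15,"turn": 0.11,"hand": 55},
    {"x": -0.02,"y": 0.1,"z": -0.35,"turn": 0.11,"hand": 55},
    {"x": -0.05,"y": 0.1,"z": -0.55,"turn": 0.11,"hand": 55},
    {"x": -0.07,"y": 0.1,"z": -0.75,"turn": 0.11,"hand": 55},
    {"x": -0.1,"y": 0.1,"z": -0.9,"turn": 0.11,"hand": 55},
  ],
)

```text
time_s: 5.58
tcp_pos: [0.5523, 0.0586, 0.0603]
tool_rot: [-0.706, 0.707, -0.029, 0.029]
force: [-0.4, 0.3, 0.1]
grip_width: 0.0468
```

Run:
```python
from h import *
go(.5522,.0569,.06,-4.7);print(env.sense()['grip_width'],env.sense()['force'])
im=snap('wrist','w3.png')[:,:,::-1]; cv2.imwrite('pics/c6.png',cv2.resize(im[180:380,200:440],(720,600)))
```

```text
shift [ 0.    0.03 -0.17] turn -0.001 yaw -4.74 t 5.5833 [0.5523 0.0586 0.0603]
0.04679513118796225 [-0.38155556  0.34082739  0.10180833]
```

View pics/c6.png

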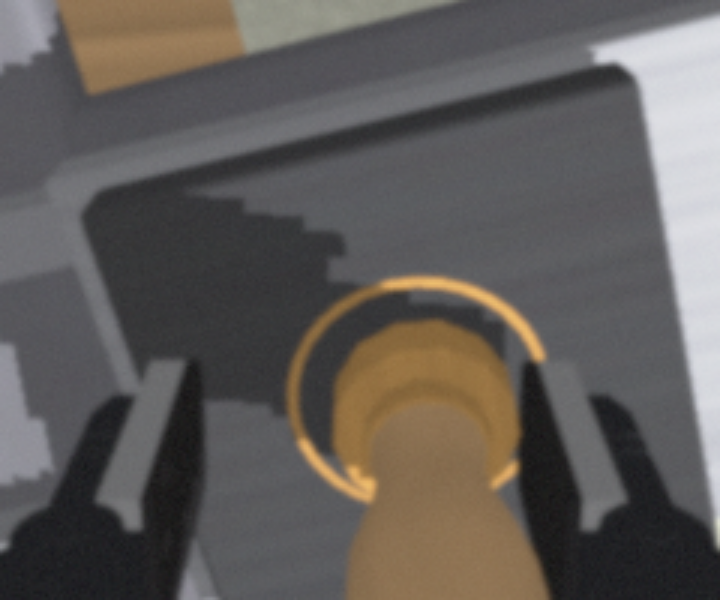

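Run:
```python
from h import *
W=lambda p:(200+(p[0]+.5)/3-.5,180+(p[1]+.5)/3-.5)
m=circ([W(p) for p in[(290,390),(415,279),(335,308),(490,300),(540,350),(305,450),(360,497)]],.056)
f=circ([W(p) for p in[(426,320),(350,355),(500,355),(380,330),(470,328)]],.056,.014)
print(m,f);rel(f,m,-4.7)
```

```text
[0.55284355 0.06689187 0.02018509] [0.55319004 0.06775052]
press y,x; tool z,x: [0.0008 0.0005 0.0009 0.0003]
```

Nearly centred (0.9 mm left). One more 1 mm nudge, then back off to clear on both sides.

Emit:
drive_tool(
  motion=[
    {"x": 0,"y": 0,"z": -0.05,"turn": 0,"hand": 55},
    {"x": 0,"y": 0,"z": -0.1,"turn": 0,"hand": 55},
    {"x": 0,"y": 0,"z": 0.1,"turn": 0,"hand": 55},
    {"x": 0,"y": 0,"z": 0.5,"turn": 0,"hand": 55},
    {"x": 0,"y": 0,"z": 0.85,"turn": 0,"hand": 55},
    {"x": 0,"y": 0,"z": 0.85,"turn": 0,"hand": 55},
    {"x": 0,"y": 0,"z": 0.85,"turn": 0,"hand": 55},
    {"x": 0,"y": 0,"z": 0.85,"turn": 0,"hand": 55},
  ],
)

```text
time_s: 6.3
tcp_pos: [0.553, 0.0676, 0.0603]
tool_rot: [-0.706, 0.707, -0.029, 0.029]
force: [0.2, 0.6, 0.3]
grip_width: 0.0475
```

Run:
```python
from h import *
go(.5525,.0668,.20,9.7)
im=snap('wrist','w4.png')[:,:,::-1]; cv2.imwrite('pics/c7.png',cv2.resize(im[180:380,200:440],(720,600)))
```

```text
shift [ -0.04 -13.97  -0.09] turn -0.252 yaw -4.73 t 6.3 [0.553  0.0676 0.0603]
```

View pics/c7.png

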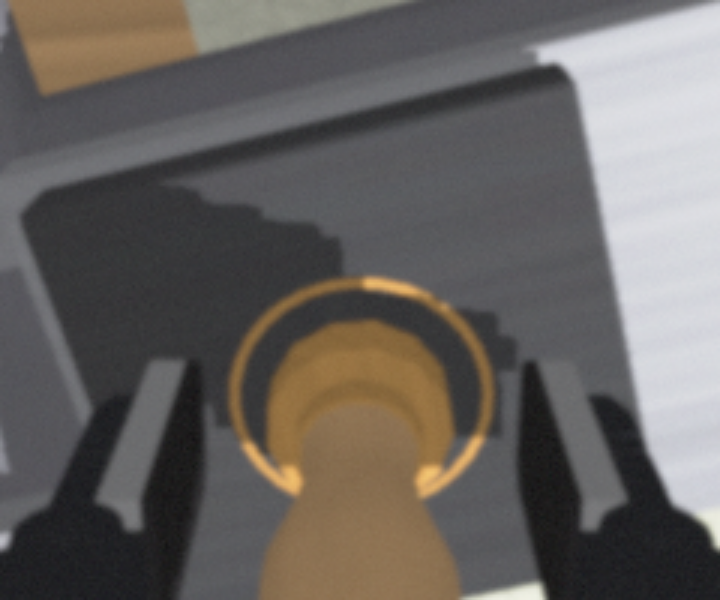

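Centred: ring 229–494, foot 267–453 across in the crop. Lifting straight up, then going in front of the plate.

Emit:
drive_tool(
  motion=[
    {"x": 0,"y": -0.8,"z": 0,"turn": 0,"hand": 55},
    {"x": 0,"y": -2.2,"z": 0,"turn": 0,"hand": 55},
    {"x": 0,"y": -4,"z": 0,"turn": 0,"hand": 55},
    {"x": 0,"y": -6,"z": 0,"turn": 0,"hand": 55},
    {"x": 0,"y": -8,"z": 0,"turn": 0,"hand": 55},
    {"x": 0,"y": -10,"z": 0,"turn": 0,"hand": 55},
    {"x": 0,"y": -12,"z": 0,"turn": 0,"hand": 55},
    {"x": 0,"y": -13.5,"z": 0,"turn": 0,"hand": 55},
  ],
)

```text
time_s: 7.02
tcp_pos: [0.5532, 0.0677, 0.1977]
tool_rot: [0.707, -0.706, 0.029, -0.03]
force: [0.0, -0.9, -0.2]
grip_width: 0.0468
```

Run:
```python
from h import *
go(.5230,.2402,.18,-80.3)
```

```text
shift [-4.44  1.77 16.94] turn 1.319 yaw -4.74 t 7.0167 [0.5532 0.0677 0.1977]
```

Emit:
drive_tool(
  motion=[
    {"x": -0.6,"y": 0,"z": 2.1,"turn": 0.11,"hand": 55},
    {"x": -1.1,"y": 0,"z": 4.2,"turn": 0.22,"hand": 30},
    {"x": -1.7,"y": 0,"z": 6.3,"turn": 0.33,"hand": 0},
    {"x": -2.2,"y": 0,"z": 8.4,"turn": 0.44,"hand": 0},
    {"x": -2.8,"y": 0,"z": 10.5,"turn": 0.55,"hand": 0},
    {"x": -3.4,"y": 0,"z": 12.6,"turn": 0.66,"hand": 0},
    {"x": -3.9,"y": 0,"z": 14.8,"turn": 0.77,"hand": 0},
    {"x": -4.4,"y": 0,"z": 16.9,"turn": 0.88,"hand": 0},
  ],
)

```text
time_s: 7.68
tcp_pos: [0.5227, 0.2407, 0.196]
tool_rot: [0.626, -0.626, 0.329, -0.329]
force: [0.2, 0.5, -0.2]
grip_width: 0.0002
```

Emit:
drive_tool(
  motion=[
    {"x": 0,"y": 0,"z": 0,"turn": 0.11,"hand": 0},
    {"x": 0,"y": 0,"z": 0,"turn": 0.22,"hand": 0},
    {"x": 0,"y": 0,"z": 0,"turn": 0.33,"hand": 0},
    {"x": 0,"y": 0,"z": 0,"turn": 0.44,"hand": 0},
    {"x": 0,"y": 0,"z": 0,"turn": 0.44,"hand": 0},
    {"x": 0,"y": 0,"z": 0,"turn": 0.44,"hand": 0},
    {"x": 0,"y": 0,"z": 0,"turn": 0.44,"hand": 0},
    {"x": 0,"y": 0,"z": 0,"turn": 0.44,"hand": 0},
  ],
)

```text
time_s: 8.35
tcp_pos: [0.5231, 0.2395, 0.1954]
tool_rot: [0.541, -0.541, 0.456, -0.456]
force: [-0.3, 1.0, -0.1]
grip_width: 0.0003
```

Run:
```python
from h import *
go(.5230,.2402,.041,-80.3);print(env.sense()['grip_width'],env.sense()['force'])
```

```text
shift [-7.000e-02  1.544e+01  1.000e-02] turn 0.001 yaw -80.23 t 8.35 [0.5231 0.2395 0.1954]
0.000264397765555876 [-0.32193679  1.04828365 -0.09557952]
```

Emit:
drive_tool(
  motion=[
    {"x": -0.1,"y": 2,"z": 0,"turn": 0,"hand": 0},
    {"x": -0.1,"y": 4.5,"z": 0,"turn": 0,"hand": 0},
    {"x": -0.1,"y": 7,"z": 0,"turn": 0,"hand": 0},
    {"x": -0.1,"y": 9.5,"z": 0,"turn": 0,"hand": 0},
    {"x": -0.1,"y": 12,"z": 0,"turn": 0,"hand": 0},
    {"x": -0.1,"y": 14,"z": 0,"turn": 0,"hand": 0},
    {"x": -0.1,"y": 15,"z": 0,"turn": 0,"hand": 0},
    {"x": -0.1,"y": 15.3,"z": 0,"turn": 0,"hand": 0},
  ],
)

```text
time_s: 9.02
tcp_pos: [0.522, 0.2399, 0.0406]
tool_rot: [-0.539, 0.541, -0.457, 0.456]
force: [0.1, 0.5, 0.1]
grip_width: -0.0001
```

Run:
```python
from h import *
go(.5230,.2402,.041,-80.3);print(env.sense()['force'])
im=snap('wrist','w5.png')
```

```text
shift [-0.01 -0.04  0.1 ] turn -0.0 yaw -80.32 t 9.0167 [0.522  0.2399 0.0406]
[0.07116801 0.49234429 0.1298397 ]
```

View pics/w5.png

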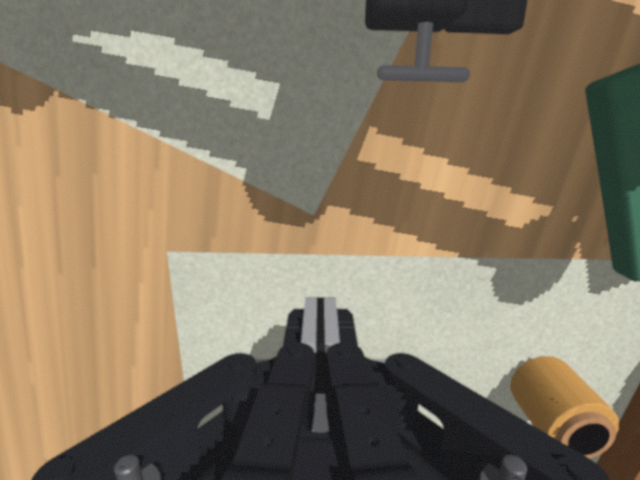

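Emit:
drive_tool(
  motion=[
    {"x": 0.4,"y": 0,"z": 0,"turn": 0,"hand": 0},
    {"x": 0.8,"y": 0,"z": 0,"turn": 0,"hand": 0},
    {"x": 1.1,"y": 0,"z": 0,"turn": 0,"hand": 0},
    {"x": 1.3,"y": 0,"z": 0,"turn": 0,"hand": 0},
    {"x": 1.5,"y": 0,"z": 0,"turn": 0,"hand": 0},
    {"x": 1.7,"y": 0,"z": 0,"turn": 0,"hand": 0},
    {"x": 1.9,"y": 0,"z": 0,"turn": 0,"hand": 0},
    {"x": 2.1,"y": 0,"z": 0,"turn": 0,"hand": 0},
  ],
)

```text
time_s: 9.73
tcp_pos: [0.5265, 0.2202, 0.0425]
tool_rot: [0.54, -0.54, 0.456, -0.456]
force: [-0.3, 3.3, -0.2]
grip_width: -0.0004
```

Emit:
drive_tool(
  motion=[
    {"x": 0.2,"y": 0,"z": 0,"turn": 0,"hand": 0},
    {"x": 0.4,"y": 0,"z": 0,"turn": 0,"hand": 0},
    {"x": 0.6,"y": 0,"z": 0,"turn": 0,"hand": 0},
    {"x": 0.85,"y": 0,"z": 0,"turn": 0,"hand": 0},
    {"x": 1.1,"y": 0,"z": 0,"turn": 0,"hand": 0},
    {"x": 1.4,"y": 0,"z": 0,"turn": 0,"hand": 0},
    {"x": 1.7,"y": 0,"z": 0,"turn": 0,"hand": 0},
    {"x": 2.05,"y": 0,"z": 0,"turn": 0,"hand": 0},
  ],
)

```text
time_s: 10.4
tcp_pos: [0.53, 0.1995, 0.0424]
tool_rot: [0.54, -0.54, 0.456, -0.456]
force: [-0.6, 3.5, 3.5]
grip_width: -0.0001
```

Run:
```python
from h import *
m=np.array([.5528,.0668]);s=env.sense();d=s['tcp_pos'][:2]-m;a=np.radians(99.7);u=np.array([np.cos(a),np.sin(a)])
print('press y',d@u,'x',d@[u[1],-u[0]]);go(*(m-.025*u),.041,-80.3);print(s['force'])
```

```text
press y 0.13461779119925135 x -0.00010746353354238376
shift [15.96  0.14  0.03] turn -0.001 yaw -80.37 t 10.4 [0.53   0.1995 0.0424]
[-0.59601712  3.45116325  3.49520392]
```

Emit:
drive_tool(
  motion=[
    {"x": 0.4,"y": 0,"z": 0,"turn": 0,"hand": 0},
    {"x": 0.85,"y": 0,"z": 0,"turn": 0,"hand": 0},
    {"x": 1.3,"y": 0,"z": 0,"turn": 0,"hand": 0},
    {"x": 1.8,"y": 0,"z": 0,"turn": 0,"hand": 0},
    {"x": 2.3,"y": 0,"z": 0,"turn": 0,"hand": 0},
    {"x": 2.8,"y": 0,"z": 0,"turn": 0,"hand": 0},
    {"x": 3.3,"y": 0,"z": 0,"turn": 0,"hand": 0},
    {"x": 3.8,"y": 0,"z": 0,"turn": 0,"hand": 0},
  ],
)

```text
time_s: 11.07
tcp_pos: [0.5365, 0.1616, 0.0423]
tool_rot: [0.54, -0.54, 0.456, -0.456]
force: [1.3, 3.8, 2.0]
grip_width: 0.0
```

Emit:
drive_tool(
  motion=[
    {"x": 0.5,"y": 0,"z": 0,"turn": 0,"hand": 0},
    {"x": 1.0,"y": 0,"z": 0,"turn": 0,"hand": 0},
    {"x": 1.5,"y": 0,"z": 0,"turn": 0,"hand": 0},
    {"x": 2.0,"y": 0,"z": 0,"turn": 0,"hand": 0},
    {"x": 2.5,"y": 0,"z": 0,"turn": 0,"hand": 0},
    {"x": 3.0,"y": 0,"z": 0,"turn": 0,"hand": 0},
    {"x": 3.5,"y": 0,"z": 0,"turn": 0,"hand": 0},
    {"x": 4.0,"y": 0,"z": 0,"turn": 0,"hand": 0},
  ],
)

```text
time_s: 11.73
tcp_pos: [0.5431, 0.1223, 0.0423]
tool_rot: [0.54, -0.54, 0.456, -0.456]
force: [1.0, 4.2, 2.3]
grip_width: 0.0002
```

```bash
cat > p.py <<'E'
from h import *
m=np.array([.5528,.0668]);s=env.sense();d=s['tcp_pos'][:2]-m;a=np.radians(99.7);u=np.array([np.cos(a),np.sin(a)])
print('press y',d@u,'x',d@[u[1],-u[0]]);go(*(m-.025*u),.041,-80.3);print(s['force'])
E
python3 p.py
```

```text
press y 0.056303417264621056 x -0.00021417595022648372
shift [8.13 0.13 0.03] turn -0.001 yaw -80.38 t 11.7333 [0.5431 0.1223 0.0423]
[1.04643922 4.16331004 2.34227943]
```

Smooth, with about 8 cm left. Two more calls, slowing down near the stop.

Emit:
drive_tool(
  motion=[
    {"x": 0.5,"y": 0,"z": 0,"turn": 0,"hand": 0},
    {"x": 1.0,"y": 0,"z": 0,"turn": 0,"hand": 0},
    {"x": 1.5,"y": 0,"z": 0,"turn": 0,"hand": 0},
    {"x": 2.0,"y": 0,"z": 0,"turn": 0,"hand": 0},
    {"x": 2.5,"y": 0,"z": 0,"turn": 0,"hand": 0},
    {"x": 3.0,"y": 0,"z": 0,"turn": 0,"hand": 0},
    {"x": 3.5,"y": 0,"z": 0,"turn": 0,"hand": 0},
    {"x": 4.0,"y": 0,"z": 0,"turn": 0,"hand": 0},
  ],
)

```text
time_s: 12.4
tcp_pos: [0.5497, 0.0828, 0.0423]
tool_rot: [0.54, -0.54, 0.456, -0.456]
force: [2.2, 4.2, 1.5]
grip_width: -0.0001
```

Emit:
drive_tool(
  motion=[
    {"x": 0.45,"y": 0,"z": 0,"turn": 0,"hand": 0},
    {"x": 0.9,"y": 0,"z": 0,"turn": 0,"hand": 0},
    {"x": 1.3,"y": 0,"z": 0,"turn": 0,"hand": 0},
    {"x": 1.65,"y": 0,"z": 0,"turn": 0,"hand": 0},
    {"x": 1.95,"y": 0,"z": 0,"turn": 0,"hand": 0},
    {"x": 2.2,"y": 0,"z": 0,"turn": 0,"hand": 0},
    {"x": 2.4,"y": 0,"z": 0,"turn": 0,"hand": 0},
    {"x": 2.6,"y": 0,"z": 0,"turn": 0,"hand": 0},
  ],
)

```text
time_s: 13.07
tcp_pos: [0.5538, 0.0575, 0.0422]
tool_rot: [-0.54, 0.54, -0.456, 0.456]
force: [2.5, 3.8, 0.7]
grip_width: -0.0
```

```bash
python3 p.py
```

```text
press y -0.00932042377989544 x -0.0005472399781953401
shift [1.57 0.12 0.06] turn -0.001 yaw -80.37 t 13.0667 [0.5538 0.0575 0.0422]
[2.46660808 3.78667666 0.67713752]
```

Emit:
drive_tool(
  motion=[
    {"x": 0.15,"y": 0,"z": 0,"turn": 0,"hand": 0},
    {"x": 0.3,"y": 0,"z": 0,"turn": 0,"hand": 0},
    {"x": 0.45,"y": 0,"z": 0,"turn": 0,"hand": 0},
    {"x": 0.6,"y": 0,"z": 0,"turn": 0,"hand": 0},
    {"x": 0.7,"y": 0,"z": 0,"turn": 0,"hand": 0},
    {"x": 0.8,"y": 0,"z": 0,"turn": 0,"hand": 0},
    {"x": 0.9,"y": 0,"z": 0,"turn": 0,"hand": 0},
    {"x": 1.0,"y": 0,"z": 0,"turn": 0,"hand": 0},
  ],
)

```text
time_s: 13.73
tcp_pos: [0.5555, 0.0477, 0.0422]
tool_rot: [-0.54, 0.54, -0.456, 0.456]
force: [0.6, 3.6, 1.0]
grip_width: 0.0002
```

Emit:
drive_tool(
  motion=[
    {"x": 0.05,"y": 0,"z": 0,"turn": 0,"hand": 0},
    {"x": 0.1,"y": 0,"z": 0,"turn": 0,"hand": 0},
    {"x": 0.15,"y": 0,"z": 0,"turn": 0,"hand": 0},
    {"x": 0.2,"y": 0,"z": 0,"turn": 0,"hand": 0},
    {"x": 0.25,"y": 0,"z": 0,"turn": 0,"hand": 0},
    {"x": 0.3,"y": 0,"z": 0,"turn": 0,"hand": 0},
    {"x": 0.35,"y": 0,"z": 0,"turn": 0,"hand": 0},
    {"x": 0.4,"y": 0,"z": 0,"turn": 0,"hand": 0},
  ],
)

```text
time_s: 14.4
tcp_pos: [0.5562, 0.0438, 0.0423]
tool_rot: [-0.54, 0.54, -0.456, 0.456]
force: [1.2, 3.5, -0.6]
grip_width: 0.0001
```

```bash
python3 p.py
```

```text
press y -0.023269091956388627 x -0.0005108579885607544
shift [0.17 0.13 0.05] turn -0.001 yaw -80.38 t 14.4 [0.5562 0.0438 0.0423]
[ 1.15285386  3.49331753 -0.649713  ]
```

Not at the stop yet; another 4 mm at 0.5 mm per row, watching the force.

Emit:
drive_tool(
  motion=[
    {"x": 0.05,"y": 0,"z": 0,"turn": 0,"hand": 0},
    {"x": 0.1,"y": 0,"z": 0,"turn": 0,"hand": 0},
    {"x": 0.15,"y": 0,"z": 0,"turn": 0,"hand": 0},
    {"x": 0.2,"y": 0,"z": 0,"turn": 0,"hand": 0},
    {"x": 0.2,"y": 0,"z": 0,"turn": 0,"hand": 0},
    {"x": 0.2,"y": 0,"z": 0,"turn": 0,"hand": 0},
    {"x": 0.2,"y": 0,"z": 0,"turn": 0,"hand": 0},
    {"x": 0.2,"y": 0,"z": 0,"turn": 0,"hand": 0},
  ],
)

```text
time_s: 15.07
tcp_pos: [0.5563, 0.0434, 0.0423]
tool_rot: [0.541, -0.54, 0.456, -0.456]
force: [0.2, 7.2, -0.7]
grip_width: -0.0001
```

Moved only 0.4 of 2 mm while the force rose to 7 N: this is the stop. A further 1 mm to confirm, then back off.

Emit:
drive_tool(
  motion=[
    {"x": 0.05,"y": 0,"z": 0,"turn": 0,"hand": 0},
    {"x": 0.1,"y": 0,"z": 0,"turn": 0,"hand": 0},
    {"x": 0.1,"y": 0,"z": 0,"turn": 0,"hand": 0},
    {"x": 0.1,"y": 0,"z": 0,"turn": 0,"hand": 0},
    {"x": 0.1,"y": 0,"z": 0,"turn": 0,"hand": 0},
    {"x": 0.1,"y": 0,"z": 0,"turn": 0,"hand": 0},
    {"x": 0.1,"y": 0,"z": 0,"turn": 0,"hand": 0},
    {"x": 0.1,"y": 0,"z": 0,"turn": 0,"hand": 0},
  ],
)

```text
time_s: 15.73
tcp_pos: [0.5563, 0.0434, 0.0423]
tool_rot: [0.541, -0.54, 0.456, -0.455]
force: [-1.8, 10.6, -0.2]
grip_width: 0.0001
```

Emit:
drive_tool(
  motion=[
    {"x": 0,"y": 0,"z": 0,"turn": 0,"hand": 0},
    {"x": -0.2,"y": 0,"z": 0,"turn": 0,"hand": 0},
    {"x": -0.6,"y": 0,"z": 0,"turn": 0,"hand": 0},
    {"x": -1.5,"y": 0,"z": 0,"turn": 0,"hand": 0},
    {"x": -3,"y": 0,"z": 0,"turn": 0,"hand": 0},
    {"x": -5,"y": 0,"z": 0,"turn": 0,"hand": 0},
    {"x": -7,"y": 0,"z": 0,"turn": 0,"hand": 0},
    {"x": -8.5,"y": 0,"z": 0,"turn": 0,"hand": 0},
  ],
)

```text
time_s: 16.4
tcp_pos: [0.542, 0.1264, 0.0423]
tool_rot: [-0.54, 0.54, -0.456, 0.456]
force: [-0.7, 0.8, 0.2]
grip_width: -0.0002
```

Emit:
drive_tool(
  motion=[
    {"x": -2,"y": -1.5,"z": 0,"turn": 0,"hand": 0},
    {"x": -4,"y": -3,"z": 0,"turn": 0,"hand": 0},
    {"x": -6,"y": -4.5,"z": 0,"turn": 0,"hand": 0},
    {"x": -7,"y": -6,"z": 0,"turn": 0,"hand": 0},
    {"x": -7,"y": -8,"z": 0,"turn": 0,"hand": 0},
    {"x": -7,"y": -10,"z": 0,"turn": 0,"hand": 0},
    {"x": -7,"y": -12,"z": 0,"turn": 0,"hand": 0},
    {"x": -7,"y": -12,"z": 0,"turn": 0,"hand": 0},
  ],
)

```text
time_s: 17.07
tcp_pos: [0.5324, 0.1949, 0.166]
tool_rot: [0.542, -0.539, 0.455, -0.457]
force: [1.3, -0.5, -0.1]
grip_width: 0.0
```

Run:
```python
from h import *
snap('side','s9.png')
m=np.array([.5528,.0668]);a=np.radians(99.7);u=np.array([np.cos(a),np.sin(a)])
h=m-.18*u
for z in(.056,.116):print(z,proj('side',[*h,z]))
a=cv2.imread('pics/s9.png')[130:250,270:390];b=cv2.imread('pics/s9.png')[145:225,280:360]
a=cv2.resize(a,(400,400));b=cv2.resize(b,(400,400),interpolation=cv2.INTER_CUBIC)
cv2.imwrite('pics/c9.png',np.hstack([a,b]))
```

```text
0.056 [322.81486197 207.37628573]
0.116 [322.93664483 186.35394051]
```

View pics/c9.png

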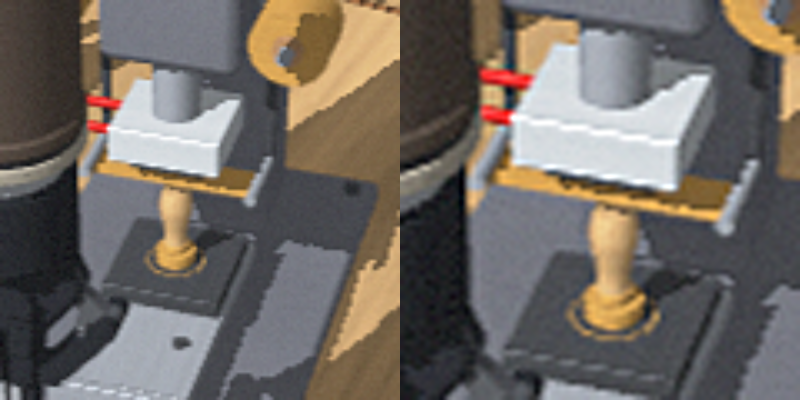

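The slide is home. The handle stands upright under the die: in the right crop its foot spans 582–648, inside the ring at 567–660. The arm is clear, so I am handing in.

```bash
python3 -c "
from workcell import env
print(env.close_job(), env.sense()['time_s'])"
```

```text
the job is handed in; nothing more can be done
the job is handed in; nothing more can be done
```

I centred the handle in the engraved circle and pushed the slide home, and I have handed the job in. The hand-in gave no verdict.

- **Centring:** With the half-open fingers around the handle, I pushed its foot about 16 mm in three light steps. The last measurement, before a final 1 mm nudge, put it 0.9 mm from the middle. The picture after I let go showed foot and ring centred to within about 1 mm, with the slide still out.
- **Slide:** I pushed the front plate with the shut fingertips at about 60 mm/s at most, slowing near the end. At the stop the arm no longer advanced while the force rose from about 3.5 N to 10.6 N. I then backed off and lifted clear at about 17 s of the 51 s allowed.
- **Last check:** The final side picture shows the handle upright under the die, with the foot inside the ring and centred to about 1 mm by eye. The arm was touching nothing.
- **Not checked:** I did not measure the slide's travel or the other things on the bench afterwards. The arm met no unexpected resistance on the way.
- **Disagreement:** Early estimates of the handle's sideways offset ranged from 1.3 to 4.5 mm. One close-up fit even gave the wrong sign, because I had used the foot's top edge instead of its bottom edge. I corrected this before the second push.

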